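Pack the stirrer's head case and click its lid home

TASK

Pack the stirring heads for the overhead stirrer: the grey case must hold one of each of the three types, standing upright, one to a bay in any order; one head is already in it, so add only the types it lacks from the drying mat and leave the spare heads standing where they are. Then lay the white lid on the rim short of its rails and slide it along them until it is fully home and its tab has clicked past the ledge, without disturbing the glassware, jars and bottle around.

Things in the scene. Friction and masses are not known exactly. Their poses are not given: they have to be found in the camera images.
- case: Grey open-topped plastic case fixed to the bench. Origin: centre of its underside; x along its length to the end with the ledge, where the lid stops. Box 250 x 92 mm, floor and walls 4 mm. Two cross walls (tops at z = 60) make three bays along x, each 78 (x) by 84 mm (y) inside. A flat rim, |y| = 42 to 64, top at z = 72 mm, runs along both sides: the lid lies and slides on it. Nothing stands above z = 87.
- rails (a point): Point on the case's middle line at x = 0, rim height (z = 72); axes as the case's. On each rim stand two rails covering x = -104 to -64 and +76 to +116 mm, with flared mouths 13 mm farther to -x. Each: an upright, inner face at |y| = 60, and an inward lip 7 mm above the rim, reaching in to |y| = 51.5. Between them the rim is open from above.
- ledge (a point): Top centre of the ledge (6 mm long, 32 wide, 6 high above rim level) on the small shelf that juts from the case's +x end, at case x = 135 mm, z = 78. Two stops before it, either side, meet the lid's front edge when home.
- bay_0 (a point): Centre of the floor (top face, 4 mm above the bench) of the case's bay at x = -82 mm.
- bay_1 (a point): Centre of the floor of the middle bay (x = 0).
- bay_2 (a point): Centre of the floor of the bay at x = +82 mm, next to the ledge.
- lid: Loose white plastic lid, 0.16 kg (varies), starts flat on the bench, right way up. Origin: centre of its underside; z up; x to its front edge, where the tab is. Plate 240 x 92 x 5 mm; four side lugs 28 long, 5 thick, at x = -80 and +100, out to |y| = 58. Finger bar across the middle: 16 mm thick (x), 70 long (y), top at z = 39. Home: origin at case x = 0 (-2 to +1.5), y = 0, z = 72 mm, same x direction.
- lid_bar (a point): Point to grip on the lid's finger bar, 29 mm above the lid's underside; the fingers close along the lid's x. To fit: lower the lid level on the rim with its origin 54 to 62 mm short of the case's (towards case -x), so that the lugs come down before the rail mouths; then slide along case +x: the lugs run under the lips with 2 mm play to the stops. The slide takes under 3 N, the click up to 8 N.
- lid_tab (a joint): The lid's flexible tab, a tongue 28 mm wide on its middle line from x = 90 to a hook at x = 140 to 155 mm, hook's lower edge 1 mm above the lid's underside. Value in rad: 0 relaxed, positive as the tip bends up (about 0.1 as the hook rides over the ledge in the last 18 mm; back to 0 when it drops behind it, 2 mm short of the stops). Stiffness 2.6 N m per rad.
- tab_tip (a point): Top of the tab above its hook, 141.5 mm in front of the lid's origin and 10 mm above its underside when relaxed. Clicked home it stands beyond the ledge, 139 to 143 mm along case x.
- mat: Pale grey drying mat, 250 x 220 x 4 mm, fixed to the bench. Origin: centre of its underside. The heads that are not in the case stand on it.
- prop_a: Propeller head: three pitched blades, 68 mm across and about 14 mm high at the foot; 130 g, mass varies. Bare steel; origin at the centre of its foot, z up its axis. A round hub, 16 mm in diameter, bare from 44 mm up to its top at 66 mm: grip there. There are two alike of this type. Starts on the mat or in one bay of the case.
- prop_b: Propeller head: three pitched blades, 68 mm across and about 14 mm high at the foot; 130 g, mass varies. Bare steel; origin at the centre of its foot, z up its axis. A round hub, 16 mm in diameter, bare from 44 mm up to its top at 66 mm: grip there. There are two alike of this type. Starts on the mat or in one bay of the case.
- disc_a: Toothed-disc head: flat disc 66 mm across with teeth turned up and down, 15 mm high at the foot; 140 g, mass varies. Bare steel; origin at the centre of its foot, z up its axis. A round hub, 16 mm in diameter, bare from 44 mm up to its top at 66 mm: grip there. There are two alike of this type. Starts on the mat or in one bay of the case.
- disc_b: Toothed-disc head: flat disc 66 mm across with teeth turned up and down, 15 mm high at the foot; 140 g, mass varies. Bare steel; origin at the centre of its foot, z up its axis. A round hub, 16 mm in diameter, bare from 44 mm up to its top at 66 mm: grip there. There are two alike of this type. Starts on the mat or in one bay of the case.
- drum_a: Slotted-drum head: cylinder 54 mm in diameter and 34 mm high with upright slots; 180 g, mass varies. Bare steel; origin at the centre of its foot, z up its axis. A round hub, 16 mm in diameter, bare from 44 mm up to its top at 66 mm: grip there. The only one of this type. Starts on the mat or in one bay of the case.
- small_beaker: Small glass beaker, 42 mm in diameter, 55 mm high, standing on the mat between the heads; not to be disturbed. Origin under its centre.
- beaker: Glass beaker, 72 mm in diameter, 92 mm high; bystander. Origin under its centre.
- jar_white: White plastic jar with white cap, 84 mm in diameter, 112 mm high; bystander. Origin under its centre.
- jar_green: White plastic jar with pale green cap, 84 mm in diameter, 112 mm high; bystander. Origin under its centre.
- flask: Stoppered conical glass flask, 88 mm in diameter at the foot, 136 mm high; bystander. Origin under its centre.
- wash_bottle: Plastic wash bottle, 64 mm in diameter, 142 mm high plus a thin spout to 188 mm; bystander. Origin under its centre.
Mind the look-alikes: they are no part of the job. Leave any blue look-alike of the drum_a alone. Leave any turquoise look-alike of the disc_a alone.

How it is judged:
By the outcome, as a careful person would: the job done as asked, in the order asked, and still so for the second after the job is handed in, with the robot touching nothing.
It also fails if it takes over 72 s, if anything falls off the work surface, if the arm or the gripper's body presses on something with over 40 N, if the wrist force passes 120 N, or if a joint passes its speed limit or range.

ROBOT

A 6-joint arm with a two-finger parallel gripper is mounted at the origin on the work surface. World frame = base frame: x ahead of the robot, y to its left, z up, the work surface at z = 0. Lengths are in m, angles in rad, forces in N, time in s.
With the tool pointing down it reaches from about 0.4 to 0.825 m from the base axis. Payload 7 kg.
Tool frame: the origin (TCP) lies at the very end of the fingers, on their centre line; the grasp point (between the pads) lies 19 mm behind it; x points along the fingers, y is the direction in which the jaws open and shut, and the axes are right-handed (so a half turn about x gives the same grasp; the last joint's range is limited). The gripper opens to 88 mm and grips with 3 to 60 N. Pads are 19 mm wide; open, the fingers measure 130 mm over their backs; the gripper's body (78 mm by 193 mm) begins 47 mm behind the grasp point.
Start: joints at [1.47, 0.359, 0.012, 0, -1.224, -0.288], TCP at [0.256, 0.625, 0.227] pointing down, gripper open.
Joint ranges: [-3.07, 3.07], [-1.43, 2.12], [-1.02, 1.25], [-3.03, 1.67], [-3.05, -0], [-3.03, 3.03]. Speed limits (rad/s): [2.39, 2.39, 3.01, 3.14, 3.14, 3.14].

INTERFACE

Orientations are given as [roll, pitch, yaw] about the fixed x, y, z axes, in that order (R = Rz(yaw) Ry(pitch) Rx(roll)).
In Python, from station import arm gives the robot as it stands.
- The arm moves only by the shell command python3 -m inch 'ROWS' [OPENING] [FORCE]. ROWS is text: rows parted by semicolons, each of 6 numbers parted by spaces: the shift along the world's x, y, z in units of 30 mm (1.0 is 30 mm), then the turn, a rotation vector about the world's x, y, z in units of 5 degrees (1.0 is 5 degrees). In form: dx dy dz wx wy wz; .... A call has 1 to 12 rows; each row shifts and turns the commanded pose from where the row before left it; what a row does not reach is not made up. A row lasts 1/8 s, in which the tool goes at most 62.5 mm and 10.7 degrees, less where a joint would pass 70% of its speed; a pose out of reach is approached as far as the arm can. A call is refused whole if a number of a shift passes 1 or a number of a turn 1, either way. A call with a gripper value outside its range is refused whole. OPENING is the opening, from 0 (shut) to 1 (fully open), set as the call begins (- or left out, the last holds). The fingers move at their own pace and stop on an object; FORCE is the grip in N (left out, the last holds). Time passes only in rows, so rows that do not move let the fingers close. It gives the time, the measured TCP pose, the force and the opening at its end, in the units of the state.
- arm.get_state(): the state, without advancing time (a new reading comes with each control period).
- arm.grab_frame(name): name is "scene" or "side" or "wrist"; returns a dict with "frame" (400x640x3 uint8, red, green, blue), "range_z" (400x640 float32, m along the optical axis (not along the pixel's ray), 0 where there is no reading), "mtx" (3x3 intrinsics, pixels), "dist_coeffs" ([k1, k2, p1, p2, k3] as OpenCV has them; the pictures are not rectified), "pose" (4x4, takes a point from camera to world coordinates). Camera axes: x right, y up, looking along -z (the intrinsics and any distortion apply to the point x, -y, -z); pixel columns grow to the right and rows downward; lengths in m; the calibration is good to about 2 mm. A picture is of the moment at which its call begins.
- arm.job_done(): hands the job in, once; it reports no verdict.
Trained networks look in a picture, given as the dict that the camera call returned (one of the last four; its "shot" number tells which), for a name from the list of things; names that differ only in an ending like _2 or _b are one class to them, and where a whole thing is asked for, a point or a joint stands for the part that bears it (a point fixed in the world has none). Each returns a list of dicts, best first, with "confidence" (0 to 1); they miss things now and then, are a little off and sometimes report something else, mostly with a low value. They report only what shows in the picture. A call takes as long as a camera call. They do not tell look-alikes from the thing itself.
- arm.search_frame(picture, target): "extent" ([centre column, centre row, width, height] as shares, 0 to 1, of the picture: columns of its width, rows of its height, round what is visible of it).
- arm.masks_of(picture, target): "mask" (400x640 bool, what is visible of it) and "extent" ([centre column, centre row, width, height] as shares, 0 to 1, of the picture: columns of its width, rows of its height, round what is visible of it).
- arm.place_of(picture, target): "position" ([column, row] as shares, 0 to 1, of the picture: columns of its width, rows of its height: a listed point, or the origin of a listed thing).
The state is a dict: "t": time; "q": joint angles; "qd": joint speeds; "joint_efforts": joint torques, N m; "eef_pos": TCP position; "ee_rot": TCP orientation; "force": force on the tool from outside, world axes, zero at the start; "moment": the same for the moment, N m; "width": finger opening in m.
Only numpy, scipy, OpenCV 4.12 (cv2) and the standard library are available. Lean on these libraries where they do the work, as an engineer would, in place of code of your own. Each camera call takes 0.05 s, during which the arm holds its last target. There are 200 camera calls.

## Working session

There is one attempt and no reset: what is moved stays moved. The work goes in short steps, Python scripts to look and compute and a shell command to move; the robot and the scene stay as the last step left them, time stands still between calls to the robot, and variables do not carry over. Pictures are saved under pics/ and viewed, about 8 in all and at most 12, crops included, and the job is handed in when it is done.

```bash
mkdir -p pics; ls; cat > h.py <<'E'
import numpy as np, cv2
from station import arm
def save(p,n): cv2.imwrite('pics/'+n, cv2.cvtColor(p['frame'],cv2.COLOR_RGB2BGR))
def cloud(p):
    h,w=p['range_z'].shape
    u,v=np.meshgrid(np.arange(w),np.arange(h))
    n=cv2.undistortPoints(np.stack([u,v],-1).reshape(-1,1,2).astype(np.float64),p['mtx'],np.array(p['dist_coeffs'])).reshape(h,w,2)
    z=p['range_z']; c=np.stack([n[...,0]*z,-n[...,1]*z,-z,np.ones_like(z)],-1)
    W=(c@np.array(p['pose']).T)[...,:3]; W[z==0]=np.nan
    return W
def ray_at(p,px,z):  # px in pixels, meet plane z
    n=cv2.undistortPoints(np.array([[px]],float),p['mtx'],np.array(p['dist_coeffs'])).reshape(2)
    T=np.array(p['pose']); d=T[:3,:3]@np.array([n[0],-n[1],-1]); o=T[:3,3]
    return o+d*(z-o[2])/d[2]
def topdown(Ws,Fs,x0,x1,y0,y1,res=0.001):
    """height & colour map; row: x decreasing downward, col: y decreasing rightward"""
    H=int((x1-x0)/res);Wd=int((y1-y0)/res);hm=np.full((H,Wd),-1.);im=np.zeros((H,Wd,3),np.uint8)
    for W,F in zip(Ws,Fs):
        P=W.reshape(-1,3);C=F.reshape(-1,3);k=~np.isnan(P[:,0]);P=P[k];C=C[k]
        r=((x1-P[:,0])/res).astype(int);c=((y1-P[:,1])/res).astype(int)
        m=(r>=0)&(r<H)&(c>=0)&(c<Wd);o=np.argsort(P[m,2]);r,c,P,C=r[m][o],c[m][o],P[m][o],C[m][o]
        up=P[:,2]>hm[r,c];hm[r[up],c[up]]=P[up,2];im[r[up],c[up]]=C[up]
    return hm,im
E
python3 - <<'E'
from h import *
s=arm.get_state(); print({k:np.round(v,3) for k,v in s.items()})
a=arm.grab_frame('scene'); b=arm.grab_frame('side')
for n,p in(('scene',a),('side',b)):
    save(p,n+'0.png'); print(n,np.round(p['pose'],2).tolist())
    for t in ['case','lid','lid_bar','bay_0','bay_1','bay_2','ledge','rails','mat','prop_a','disc_a','drum_a','small_beaker','tab_tip']:
        r=arm.place_of(p,t); print(t,[(round(q['position'][0]*640),round(q['position'][1]*400),round(q['confidence'],2)) for q in r[:5]])
E
```

```text
pics
{'t': np.float64(0.0), 'q': array([ 1.47 ,  0.359,  0.011, -0.   , -1.224, -0.288]), 'qd': array([ 0.   , -0.001, -0.001,  0.   ,  0.001, -0.   ]), 'joint_efforts': array([-2.0000e-03, -5.8272e+01,  2.9307e+01,  6.9980e+00,  7.0000e-03,
       -0.0000e+00]), 'eef_pos': array([0.256, 0.624, 0.226]), 'ee_rot': array([ 1.659,  1.569, -1.871]), 'force': array([-0.46 ,  0.634, -0.835]), 'moment': array([ 0.057, -0.005, -0.024]), 'width': np.float64(0.087)}
scene [[0.49, -0.61, 0.62, 1.29], [0.87, 0.34, -0.36, -0.34], [0.01, 0.72, 0.69, 0.84], [0.0, 0.0, 0.0, 1.0]]
case [(302, 219, 0.87)]
lid [(196, 245, 0.92)]
lid_bar [(194, 237, 0.6)]
bay_0 [(323, 204, 0.94), (304, 215, 0.78), (284, 228, 0.67), (287, 229, 0.61)]
bay_1 [(323, 204, 0.94), (304, 215, 0.78), (284, 228, 0.67), (287, 229, 0.61)]
bay_2 [(323, 204, 0.94), (304, 215, 0.78), (284, 228, 0.67), (287, 229, 0.61)]
ledge [(339, 183, 0.76)]
rails [(302, 201, 0.64)]
mat [(380, 176, 0.85)]
prop_a [(280, 230, 0.6)]
disc_a [(373, 191, 0.7), (420, 206, 0.51), (358, 172, 0.47), (377, 178, 0.32)]
drum_a [(430, 167, 0.74), (401, 177, 0.63)]
small_beaker [(380, 179, 0.46)]
tab_tip [(230, 268, 0.45)]
side [[-1.0, 0.05, -0.05, 0.5], [-0.07, -0.65, 0.76, 1.05], [0.0, 0.76, 0.65, 0.92], [0.0, 0.0, 0.0, 1.0]]
case [(320, 206, 0.6)]
lid [(346, 139, 0.66)]
lid_bar [(346, 132, 0.74), (387, 233, 0.59)]
bay_0 [(323, 201, 0.88), (317, 189, 0.85), (326, 228, 0.74)]
bay_1 [(323, 201, 0.88), (317, 189, 0.85), (326, 228, 0.74)]
bay_2 [(323, 201, 0.88), (317, 189, 0.85), (326, 228, 0.74)]
ledge [(324, 218, 0.77)]
rails []
mat [(332, 309, 0.59)]
prop_a [(357, 330, 0.7), (316, 185, 0.42)]
disc_a [(310, 282, 0.96), (235, 309, 0.96), (358, 290, 0.79)]
drum_a [(304, 328, 0.75), (300, 382, 0.7)]
small_beaker [(330, 309, 0.96), (389, 232, 0.64)]
tab_tip [(305, 146, 0.47)]
```

```bash
python3 - <<'E'
import cv2
a=cv2.imread('pics/scene0.png')[110:310,140:460];b=cv2.imread('pics/side0.png')[100:400,200:420]
a=cv2.resize(a,None,fx=1.5,fy=1.5);import numpy as np
a=cv2.resize(cv2.imread('pics/scene0.png')[120:300,140:460],(800,450),interpolation=cv2.INTER_CUBIC)
cv2.imwrite('pics/a.png',a); cv2.imwrite('pics/b.png',cv2.resize(b,None,fx=2,fy=2,interpolation=cv2.INTER_CUBIC))
E
```

```text
(no output)
```

View pics/a.png

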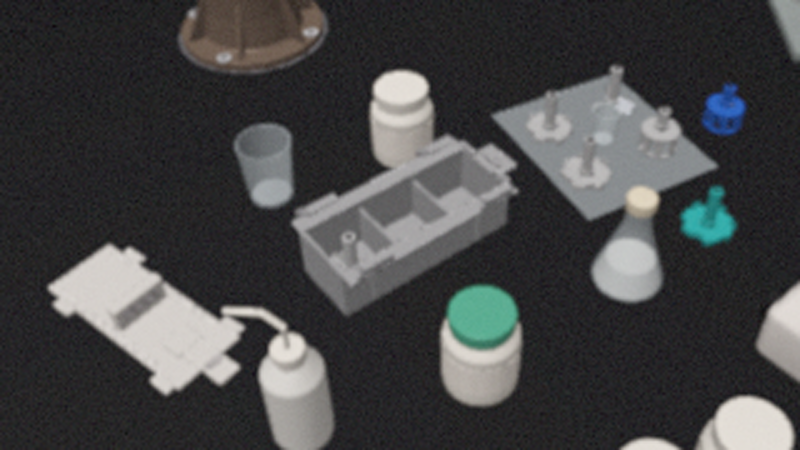

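View pics/b.png

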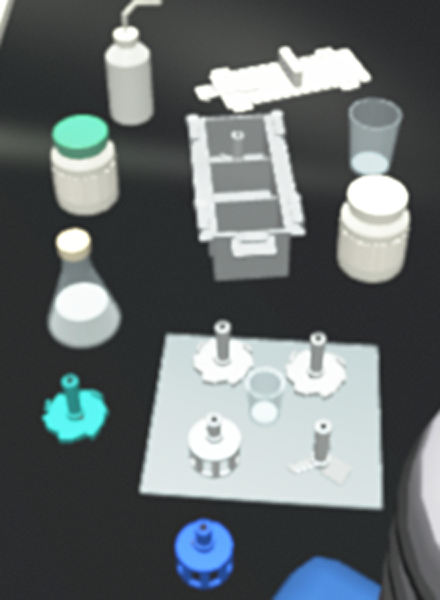

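The pictures show two discs, one propeller and the drum on the mat with the small beaker between them. A propeller-like head is in bay_0, so I need one disc and the drum. Next I'll measure their positions from depth.

```bash
python3 - <<'E'
from h import *
a=arm.grab_frame('scene'); b=arm.grab_frame('side')
Ws=[cloud(a),cloud(b)]
for n,p,W in(('scene',a,Ws[0]),('side',b,Ws[1])):
    for t in ['lid','case','mat','disc_a','drum_a','prop_a','small_beaker','beaker','jar_white','jar_green','flask','wash_bottle']:
        for q in arm.masks_of(p,t)[:4]:
            P=W[q['mask']];P=P[~np.isnan(P[:,0])]
            if len(P)<10: continue
            ht=np.percentile(P[:,2],98); T=P[(P[:,2]>0.052)&(P[:,2]<.08)]
            print(n,t,round(q['confidence'],2),'ext',np.round(np.array(q['extent'][:2])*[640,400]),'cen',np.round((np.percentile(P,2,0)+np.percentile(P,98,0))/2,3),'zmax',round(ht,3),'hub',len(T),np.round(np.median(T,0),4) if len(T) else '')
# lid from white points z<0.012..; 
hm,im=topdown(Ws,[a['frame'],b['frame']],0.25,0.85,-0.4,0.5,0.0015)
np.savez('c.npz',hm=hm,im=im)
v=np.clip(hm*1000*1.8,0,255).astype(np.uint8); v=cv2.applyColorMap(v,cv2.COLORMAP_JET); v[hm<0]=0
cv2.imwrite('pics/hm.png',v); 
for n,p in(('scene',a),('side',b)):
    for t,z in(('lid_bar',.029),('ledge',.078),('bay_0',.004),('tab_tip',.01),('lid',0),('case',0)):
        for q in arm.place_of(p,t)[:4]: print(n,t,round(q['confidence'],2),np.round(ray_at(p,np.array(q['position'])*[640,400],z),4))
E
```

```text
scene lid 0.64 ext [199. 247.] cen [ 0.525 -0.326  0.019] zmax 0.037 hub 0 
scene case 0.73 ext [301. 212.] cen [0.575 0.005 0.042] zmax 0.083 hub 1415 [0.5456 0.0049 0.0698]
scene mat 0.7 ext [383. 180.] cen [0.523 0.339 0.003] zmax 0.007 hub 0 
scene disc_a 0.86 ext [423. 205.] cen [0.728 0.358 0.031] zmax 0.064 hub 22 [0.7336 0.3529 0.0605]
scene disc_a 0.84 ext [372. 189.] cen [0.569 0.274 0.034] zmax 0.066 hub 19 [0.5789 0.2706 0.0605]
scene disc_a 0.75 ext [360. 168.] cen [0.468 0.283 0.035] zmax 0.068 hub 23 [0.4716 0.28   0.0615]
scene disc_a 0.57 ext [279. 220.] cen [ 0.566 -0.074  0.039] zmax 0.071 hub 39 [ 0.5866 -0.0834  0.0655]
scene drum_a 0.74 ext [406. 173.] cen [0.575 0.401 0.035] zmax 0.069 hub 27 [0.5764 0.3986 0.0647]
scene drum_a 0.57 ext [432. 162.] cen [0.573 0.52  0.03 ] zmax 0.063 hub 15 [0.5734 0.518  0.0574]
scene small_beaker 0.57 ext [381. 169.] cen [0.525 0.34  0.036] zmax 0.058 hub 28 [0.5299 0.3379 0.0555]
scene beaker 0.66 ext [243. 187.] cen [ 0.396 -0.117  0.047] zmax 0.091 hub 247 [ 0.3871 -0.116   0.0665]
scene jar_white 0.84 ext [300. 169.] cen [
[... 2694 characters left out ...]
078 ]
scene bay_0 0.98 [ 0.5714 -0.0026  0.004 ]
scene bay_0 0.69 [ 0.5785 -0.0765  0.004 ]
scene tab_tip 0.66 [ 0.6466 -0.2751  0.01  ]
scene lid 0.9 [ 0.5107 -0.3266  0.    ]
scene case 0.92 [0.5785 0.0012 0.    ]
scene case 0.35 [0.4766 0.1812 0.    ]
side lid_bar 0.93 [ 0.5112 -0.3276  0.029 ]
side lid_bar 0.51 [0.5471 0.0834 0.029 ]
side lid_bar 0.49 [0.7305 0.2474 0.029 ]
side ledge 0.85 [0.551 0.134 0.078]
side ledge 0.48 [0.569  0.0194 0.078 ]
side bay_0 0.79 [0.5433 0.0925 0.004 ]
side bay_0 0.69 [ 0.5769 -0.0751  0.004 ]
side bay_0 0.65 [ 0.5662 -0.0064  0.004 ]
side tab_tip 0.62 [ 0.6399 -0.2676  0.01  ]
side lid 0.63 [ 0.5083 -0.3126  0.    ]
side case 0.69 [0.5668 0.0085 0.    ]
```

View pics/hm.png

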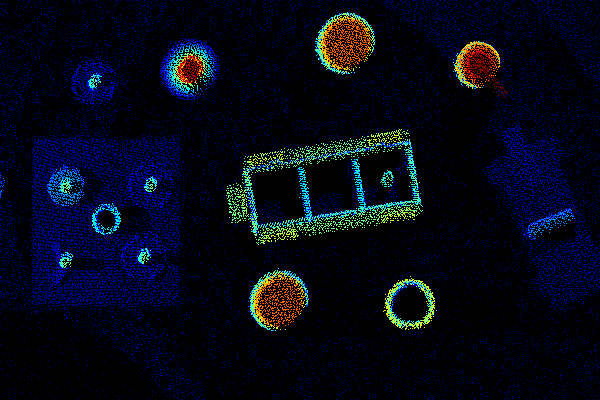

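The height map shows the case, mat, heads and lid clearly, so I'll fit their poses from it.

```bash
cat > fit.py <<'E'
from h import *
from scipy.optimize import minimize, differential_evolution
def hub(P,c,zt=.045,r=.008,rad=.02,zmax=.08):
    k=(np.hypot(P[:,0]-c[0],P[:,1]-c[1])<rad)&(P[:,2]>zt)&(P[:,2]<zmax);Q=P[k]
    f=lambda p:np.sum(np.maximum(0,np.hypot(Q[:,0]-p[0],Q[:,1]-p[1])-r)**2)+0.3*np.sum(np.minimum(.003,np.abs(np.hypot(Q[:,0]-p[0],Q[:,1]-p[1])-r))**2)
    m=minimize(f,c,method='Nelder-Mead',options=dict(xatol=1e-5));return m.x,len(Q)
def band(P,model,x0):
    f=lambda p:model((P[:,0]-p[0])*np.cos(p[2])+(P[:,1]-p[1])*np.sin(p[2]),-(P[:,0]-p[0])*np.sin(p[2])+(P[:,1]-p[1])*np.cos(p[2])).mean()
    return differential_evolution(f,[(x0[0]-.02,x0[0]+.02),(x0[1]-.02,x0[1]+.02),(x0[2]-.15,x0[2]+.15)],seed=1,tol=1e-7,popsize=20)
def rect(u,v,a,b,c,d): # distance outside rect
    return np.hypot(np.maximum(0,np.maximum(a-u,u-b)),np.maximum(0,np.maximum(c-v,v-d)))
def case_m(u,v):
    d=np.minimum.reduce([rect(u,abs(v),-.125,.125,.042,.064),rect(abs(u),v,.039,.043,-.042,.042),rect(abs(u),v,.121,.125,-.046,.046),rect(u,v,.125,.141,-.03,.03)])
    return np.minimum(d,.006)
def lid_m(u,v):
    d=np.minimum.reduce([rect(u,v,-.12,.12,-.046,.046),rect(u,abs(v),-.094,-.066,0,.058),rect(u,abs(v),.086,.114,0,.058),rect(u,v,.09,.155,-.014,.014)])
    return np.minimum(d,.006)
E
python3 - <<'E'
from fit import *
a=arm.grab_frame('scene'); b=arm.grab_frame('side')
Ps=[];
for p in(a,b):
    q=cloud(p).reshape(-1,3);Ps.append(q[~np.isnan(q[:,0])])
for name,P in(('scene',Ps[0]),('side',Ps[1]),('both',np.vstack(Ps))):
    for n,c in(('drum',(.572,.401)),('disc1',(.574,.274)),('disc2',(.467,.283)),('prop',(.457,.405)),('caseprop',(.581,-.079))): 
        x,k=hub(P,c); print(name,n,np.round(x,4),k)
    Q=P[(np.hypot(P[:,0]-.566,P[:,1]-.005)<.17)&(P[:,2]>.055)&(P[:,2]<.09)]
    Q=Q[(np.hypot(Q[:,0]-.404,Q[:,1]-.082)>.055)&(np.hypot(Q[:,0]-.58,Q[:,1]+.079)>.02)]
    m=band(Q,case_m,(.566,.005,1.735));print('case',np.round(m.x,4),np.degrees(m.x[2]),m.fun*1e3,len(Q))
    B=P[(np.hypot(P[:,0]-.512,P[:,1]+.327)<.06)&(P[:,2]>.033)&(P[:,2]<.045)]
    r=cv2.minAreaRect((B[:,:2]*1000).astype(np.float32));print('bar',r,np.median(B,0))
    L=P[(np.hypot(P[:,0]-.52,P[:,1]+.32)<.17)&(P[:,2]>.0035)&(P[:,2]<.012)]
    m=band(L,lid_m,(.512,-.325,.45));print('lid',np.round(m.x,4),np.degrees(m.x[2]),m.fun*1e3,len(L))
s=arm.get_state();from scipy.spatial.transform import Rotation as R
print(np.round(R.from_euler('xyz',s['ee_rot']).as_matrix(),3),s['eef_pos'],s['t'])
E
```

```text
scene drum [0.5734 0.4006] 41
scene disc1 [0.5756 0.2737] 32
scene disc2 [0.4692 0.2832] 32
scene prop [0.4641 0.4001] 30
scene caseprop [ 0.5834 -0.0822] 46
case [5.7230e-01 9.0000e-04 1.7355e+00] 99.43644592800084 0.26499631245847155 1545
bar ((517.9920043945312, -326.4278259277344), (16.951528549194336, 68.31847381591797), 22.466154098510742) [ 0.51920602 -0.32851116  0.03675631]
lid [ 0.5167 -0.3269  0.4148] 23.76627662669121 0.039606265881471724 1236
side drum [0.5679 0.4013] 105
side disc1 [0.5696 0.2736] 78
side disc2 [0.4628 0.2836] 81
side prop [0.4562 0.4012] 92
side caseprop [ 0.5787 -0.0812] 52
case [0.5662 0.0027 1.738 ] 99.5795194119488 0.5044542215437273 1733
bar ((512.3760375976562, -324.56964111328125), (18.62260627746582, 70.36322021484375), 22.039661407470703) [ 0.5111413  -0.32222615  0.03673956]
lid [ 0.511  -0.3234  0.4028] 23.079042925346542 0.22179593869045147 671
both drum [0.5701 0.4012] 146
both disc1 [0.5722 0.2739] 110
both disc2 [0.4655 0.2837] 113
both prop [0.4589 0.4017] 122
both caseprop [ 0.5816 -0.0816] 98
case [0.5706 0.002  1.7383] 99.59773939627438 0.6167739063900671 3278
bar ((514.50390625, -325.2184753417969), (22.168214797973633, 73.16559600830078), 21.6249942779541) [ 0.51607061 -0.32576672  0.03675631]
lid [ 0.5153 -0.3252  0.4065] 23.289653396187106 0.15339234244384425 1907
[[-0.    -0.379 -0.925]
 [-0.    -0.925  0.379]
 [-1.     0.     0.   ]] [0.25587937 0.62460546 0.22653506] 3.5
```

```bash
python3 -m inch '.95 -.86 0 0 0 .6;.95 -.86 0 0 0 .6;.95 -.86 0 0 0 .6;.95 -.86 0 0 0 .6;.95 -.86 0 0 0 .6;.95 -.86 0 0 0 .6;.95 -.86 0 0 0 .6;.95 -.86 0 0 0 .6;.95 -.86 0 0 0 .6;.95 -.86 0 0 0 .6;.95 -.86 0 0 0 .4;0 0 0 0 0 0' 0.45 20
cat >> fit.py <<'E'
from scipy.spatial.transform import Rotation as R
def st():
    s=arm.get_state();M=R.from_euler('xyz',s['ee_rot']).as_matrix()
    print('t',round(s['t'],2),'tcp',np.round(s['eef_pos'],4),'jaw deg',round(np.degrees(np.arctan2(M[1,1],M[0,1]))%180,2),'down',np.round(M[:,0],3),'w',round(float(s['width']),4),'F',np.round(s['force'],1),'q',np.round(s['q'],2));return s
def pts(p):
    q=cloud(p).reshape(-1,3);return q[~np.isnan(q[:,0])]
E
python3 - <<'E'
from fit import *
st();w=arm.grab_frame('wrist');save(w,'w1.png');P=pts(w);print(np.round(w['pose'],3).tolist())
for n,c in(('drum',(.5706,.401)),('disc1',(.5726,.274)),('disc2',(.466,.2835)),('prop',(.46,.401))):
    x,k=hub(P,c); print(n,np.round(x,4),k)
E
```

```text
t: 5.0
eef_pos: [0.5709, 0.3389, 0.2263]
ee_rot: [1.193, 1.57, -1.782]
force: [-0.3, 0.0, -0.1]
width: 0.0394
t 5.0 tcp [0.5709 0.3389 0.2263] jaw deg 99.57 down [-0.    -0.001 -1.   ] w 0.0394 F [-0.3  0.  -0.1] q [ 0.83  0.34 -0.01  0.   -1.22  0.91]
[[0.165, 0.942, 0.294, 0.65], [-0.986, 0.158, 0.048, 0.353], [-0.001, -0.298, 0.955, 0.383], [0.0, 0.0, 0.0, 1.0]]
drum [0.5702 0.4007] 436
disc1 [0.5708 0.2739] 334
disc2 [0.464 0.284] 201
prop [0.46  0.401] 0
```

View pics/w1.png

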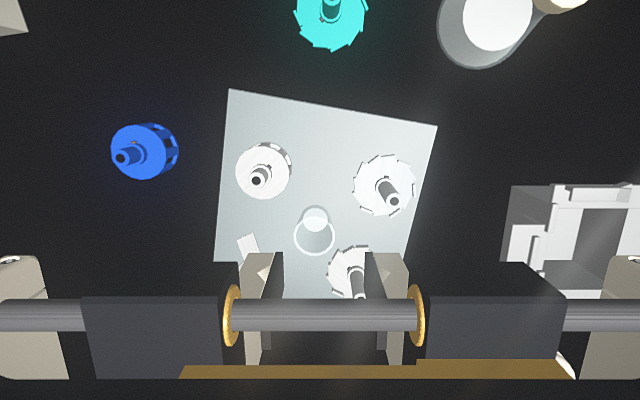

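The wrist view agrees: the steel drum is at pixel (262,172), the disc at (385,185) and the blue copy is off the mat. I'll grip the drum first.

```bash
python3 -m inch '0 1 0 0 0 0;0 1 -.5 0 0 0;0 .07 -1 0 0 0;0 0 -1 0 0 0;0 0 -1 0 0 0;0 0 -1 0 0 0;0 0 -1 0 0 0;0 0 -.7 0 0 0;0 0 0 0 0 0'; python3 -m inch '0 0 0 0 0 0;0 0 0 0 0 0;0 0 0 0 0 0;0 0 0 0 0 0' 0 25;  python3 -m inch '0 0 .5 0 0 0;0 0 1 0 0 0;0 0 1 0 0 0;0 0 1 0 0 0;0 0 1 0 0 0;0 0 0 0 0 0'
```

```text
t: 6.18
eef_pos: [0.5681, 0.4041, 0.0391]
ee_rot: [0.77, 1.569, -2.2]
force: [-0.1, 0.4, -0.3]
width: 0.0395
t: 6.68
eef_pos: [0.5691, 0.4028, 0.0402]
ee_rot: [0.284, 1.57, -2.688]
force: [0.8, -0.5, -2.0]
width: 0.0151
t: 7.42
eef_pos: [0.5708, 0.404, 0.18]
ee_rot: [-2.536, 1.564, 0.776]
force: [0.3, 0.1, -2.1]
width: 0.0155
```

```bash
python3 -m inch '0 -1 0 0 0 0;0 -1 0 0 0 0;0 -1 0 0 0 0;0 -1 0 0 0 0;0 -1 0 0 0 0;0 -1 0 0 0 0;0 -1 0 0 0 0;0 -1 0 0 0 0;0 -1 0 0 0 0;0 -.4 0 0 0 0;0 0 0 0 0 0'
python3 - <<'E'
from fit import *
st();w=arm.grab_frame('wrist');save(w,'w2.png');P=pts(w)
Q=P[(np.hypot(P[:,0]-.569,P[:,1]-.002)<.17)&(P[:,2]>.055)&(P[:,2]<.09)]
Q=Q[(np.hypot(Q[:,0]-.404,Q[:,1]-.082)>.055)&(np.hypot(Q[:,0]-.58,Q[:,1]+.079)>.02)&(Q[:,0]>.5)]
m=band(Q,case_m,(.569,.002,1.737));print('case',np.round(m.x,4),np.degrees(m.x[2]),m.fun*1e3,len(Q))
u=np.array([np.cos(m.x[2]),np.sin(m.x[2])]);print('bays',m.x[:2]-.082*u,m.x[:2],m.x[:2]+.082*u)
print('caseprop',hub(P,(.581,-.08)))
E
```

```text
t: 8.8
eef_pos: [0.5694, 0.1199, 0.1758]
ee_rot: [-2.764, 1.57, 0.546]
force: [0.0, -0.0, -1.9]
width: 0.015
t 8.8 tcp [0.5694 0.1199 0.1758] jaw deg 99.64 down [ 0.  0. -1.] w 0.015 F [ 0.  -0.  -1.9] q [ 0.54  0.25 -0.27 -0.   -1.05  1.2 ]
case [0.5678 0.0024 1.7381] 99.58766426973969 0.1703061969697958 16102
bays [ 0.58144376 -0.07847996] [0.56778613 0.00237466] [0.5541285  0.08322927]
caseprop (array([ 0.57957343, -0.08154279]), 690)
```

View pics/w2.png

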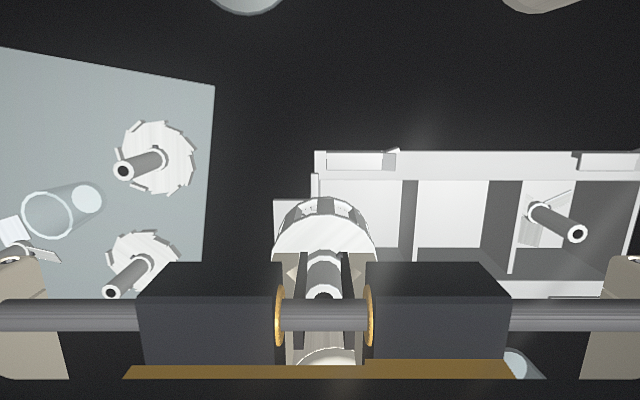

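Bay_0's head shows propeller blades around (550,205), and the fit agrees. The drum goes into the middle bay.

```bash
python3 -m inch '0 -1 0 0 0 0;0 -1 0 0 0 0;0 -1 0 0 0 0;-.05 -.92 0 0 0 0;0 0 -.5 0 0 0;0 0 -1 0 0 0;0 0 -1 0 0 0;0 0 -1 0 0 0;0 0 -.6 0 0 0;0 0 -.2 0 0 0;0 0 -.2 0 0 0;0 0 0 0 0 0'; python3 -m inch '0 0 0 0 0 0;0 0 0 0 0 0;0 0 0 0 0 0' 0.28;  python3 -m inch '0 0 .3 0 0 0;0 0 .7 0 0 0;0 0 1 0 0 0;0 0 1 0 0 0;0 0 1 0 0 0;0 0 0 0 0 0'
```

```text
t: 10.35
eef_pos: [0.5683, 0.0037, 0.0408]
ee_rot: [-3.051, 1.57, 0.261]
force: [-0.5, -0.5, -2.2]
width: 0.0153
t: 10.72
eef_pos: [0.5682, 0.0033, 0.041]
ee_rot: [-2.997, 1.57, 0.314]
force: [-0.7, 0.5, -0.4]
width: 0.0244
t: 11.48
eef_pos: [0.5695, 0.0036, 0.164]
ee_rot: [-3.075, 1.565, 0.237]
force: [0.1, 0.3, -1.3]
width: 0.024
```

```bash
python3 -m inch '.1 1 0 0 0 0;0 1 0 0 0 0;0 1 0 0 0 0;0 1 0 0 0 0;0 1 0 0 0 0;0 1 0 0 0 0;0 1 0 0 0 0;0 1 0 0 0 0;0 1 0 0 0 0;0 0 0 0 0 0' 0.45; python3 - <<'E'
from fit import *
st();w=arm.grab_frame('wrist');P=pts(w);print(hub(P,(.571,.274),zmax=.073),hub(P,(.568,.003)))
E
```

```text
t: 12.72
eef_pos: [0.5707, 0.2753, 0.16]
ee_rot: [0.479, 1.57, -2.491]
force: [-0.9, 0.2, -0.6]
width: 0.0395
t 12.72 tcp [0.5707 0.2753 0.16  ] jaw deg 99.83 down [-0. -0. -1.] w 0.0395 F [-0.9  0.2 -0.6] q [ 0.76  0.34 -0.17 -0.   -1.06  0.99]
(array([0.57082269, 0.27386893]), 490) (array([0.56951123, 0.00714762]), 29)
```

```bash
python3 -m inch '0 -.04 -1 0 0 0;0 0 -1 0 0 0;0 0 -1 0 0 0;0 0 -.8 0 0 0;0 0 -.2 0 0 0;0 0 0 0 0 0'; python3 -m inch '0 0 0 0 0 0;0 0 0 0 0 0;0 0 0 0 0 0;0 0 0 0 0 0' 0 25;  python3 -m inch '0 0 .5 0 0 0;0 0 1 0 0 0;0 0 1 0 0 0;0 0 1 0 0 0;0 0 1 0 0 0;0 -.5 0 0 0 0;0 -1 0 0 0 0;0 -1 0 0 0 0;0 -1 0 0 0 0;0 -1 0 0 0 0;-.3 -1 0 0 0 0;-.3 -.85 0 0 0 0'; python3 -m inch '0 0 0 0 0 0'; python3 -c 'from fit import *; st()'
```

```text
t: 13.52
eef_pos: [0.5711, 0.2718, 0.0408]
ee_rot: [1.133, 1.57, -1.839]
force: [0.8, -0.1, 0.1]
width: 0.0398
t: 14.02
eef_pos: [0.5712, 0.2724, 0.0412]
ee_rot: [-2.713, 1.57, 0.599]
force: [-0.9, 0.5, 4.5]
width: 0.0152
t: 15.52
eef_pos: [0.5518, 0.0798, 0.1751]
ee_rot: [0.091, 1.57, -2.882]
force: [-0.7, -0.4, -1.8]
width: 0.0159
t: 15.65
eef_pos: [0.5517, 0.0796, 0.1755]
ee_rot: [-0.02, 1.57, -2.994]
force: [0.8, -0.1, -0.5]
width: 0.0154
t 15.65 tcp [0.5517 0.0796 0.1755] jaw deg 99.62 down [-0.001 -0.    -1.   ] w 0.0154 F [ 0.8 -0.1 -0.5] q [ 0.49  0.21 -0.32 -0.   -1.04  1.24]
```

```bash
python3 -m inch '.08 .12 0 0 0 0;0 0 -.5 0 0 0;0 0 -1 0 0 0;0 0 -1 0 0 0;0 0 -1 0 0 0;0 0 -.6 0 0 0;0 0 -.2 0 0 0;0 0 -.15 0 0 0;0 0 0 0 0 0'; python3 -m inch '0 0 0 0 0 0;0 0 0 0 0 0;0 0 0 0 0 0' 0.28;  python3 -m inch '0 0 .3 0 0 0;0 0 .7 0 0 0;0 0 1 0 0 0;0 0 1 0 0 0;0 0 1 0 0 0;0 -1 1 0 0 0;0 -1 0 0 0 0;0 -1 0 0 0 0;0 -1 0 0 0 0;0 -1 0 0 0 0;0 0 0 0 0 0'; python3 - <<'E'
from fit import *
st();w=arm.grab_frame('wrist');save(w,'w3.png');P=pts(w)
for c in((.568,.0024),(.5541,.0832),(.581,-.08)): print(hub(P,c))
b=arm.grab_frame('side');save(b,'s3.png');Pb=pts(b)
for c in((.566,.0024),(.5521,.0832),(.579,-.08)): print('side',hub(Pb,c))
i=cv2.imread('pics/s3.png')[110:260,270:390];i=cv2.resize(i,(480,600),interpolation=cv2.INTER_CUBIC);cv2.imwrite('pics/s3c.png',i)
E
```

```text
t: 16.77
eef_pos: [0.5555, 0.0854, 0.0422]
ee_rot: [-2.971, 1.57, 0.341]
force: [-0.9, 0.2, -2.0]
width: 0.015
t: 17.15
eef_pos: [0.5556, 0.0853, 0.0426]
ee_rot: [-2.857, 1.57, 0.454]
force: [0.2, -0.0, 0.2]
width: 0.0246
t: 18.52
eef_pos: [0.5551, -0.0664, 0.1927]
ee_rot: [2.858, 1.57, -0.116]
force: [0.0, 0.0, -0.2]
width: 0.0245
t 18.52 tcp [ 0.5551 -0.0664  0.1927] jaw deg 99.59 down [ 0.001 -0.    -1.   ] w 0.0245 F [ 0.   0.  -0.2] q [ 0.23  0.19 -0.3   0.   -1.08  1.51]
(array([0.56936895, 0.00390449]), 551)
(array([0.5556568 , 0.08644596]), 562)
(array([ 0.57960496, -0.08163648]), 380)
side (array([0.56693663, 0.00560781]), 64)
side (array([0.55390851, 0.08753194]), 67)
side (array([ 0.57777741, -0.08062165]), 54)
```

View pics/w3.png

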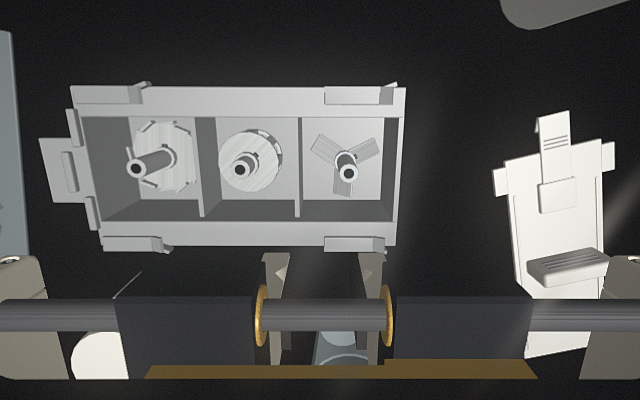

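All three heads stand in their own bays: disc at (155,160), drum at (245,165), propeller at (345,165). The lid's finger bar is at (565,265) and its tab points up the picture. Next I'll move towards the lid, turn, and refit case and lid.

```bash
python3 -m inch '0 -1 0 0 0 -1;0 -1 0 0 0 -1;0 -1 0 0 0 -1;0 -1 0 0 0 -1;0 -1 0 0 0 -1;-.2 -1 0 0 0 -1;-.2 0 0 0 0 -1;-.2 0 0 0 0 -1;-.2 0 0 0 0 -1;-.2 0 0 0 0 -1;0 0 0 0 0 -1;0 0 0 0 0 0' .45; python3 -m inch '0 0 0 0 0 -1;0 0 0 0 0 -1;0 0 0 0 0 -1;0 0 0 0 0 -1;0 0 0 0 0 -.2;0 0 0 0 0 0'; python3 - <<'E'
from fit import *
st();w=arm.grab_frame('wrist');save(w,'w4.png');P=pts(w)
L=P[(np.hypot(P[:,0]-.52,P[:,1]+.32)<.17)&(P[:,2]>.0035)&(P[:,2]<.012)]
m=band(L,lid_m,(.514,-.3255,.41));print('lid',np.round(m.x,4),np.degrees(m.x[2]),m.fun*1e3,len(L))
B=P[(np.hypot(P[:,0]-.512,P[:,1]+.327)<.06)&(P[:,2]>.03)&(P[:,2]<.045)]
print('bar',cv2.minAreaRect((B[:,:2]*1000).astype(np.float32)),len(B), np.percentile(P[(np.hypot(P[:,0]-.512,P[:,1]+.327)<.1)][:,2],[1,99]))
E
```

```text
t: 20.12
eef_pos: [0.5257, -0.244, 0.1924]
ee_rot: [-2.37, 1.57, -0.017]
force: [0.7, -0.2, -0.8]
width: 0.0391
t: 20.88
eef_pos: [0.5254, -0.2445, 0.1921]
ee_rot: [-1.417, 1.571, 0.57]
force: [0.2, 0.1, -0.3]
width: 0.0393
t 20.88 tcp [ 0.5254 -0.2445  0.1921] jaw deg 23.88 down [ 0.  0. -1.] w 0.0393 F [ 0.2  0.1 -0.3] q [-0.1   0.23 -0.25 -0.   -1.09  0.52]
lid [ 0.5133 -0.3264  0.4118] 23.59391345247999 0.0001737872688378074 21334
bar ((513.3331909179688, -326.1601867675781), (16.872283935546875, 68.66380310058594), 23.904712677001953) 1656 [-0.00227906  0.29473458]
```

View pics/w4.png

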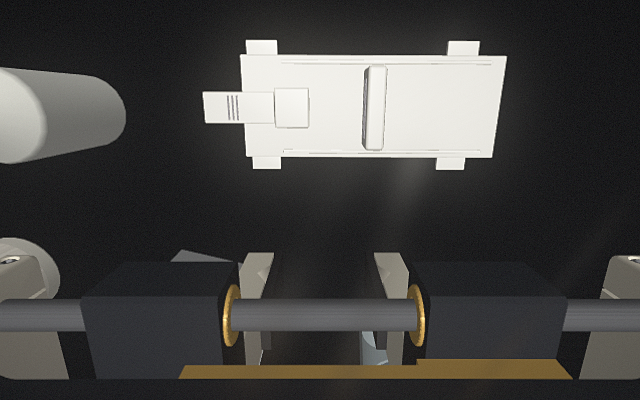

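```bash
python3 -m inch '-.2 -1 0 0 0 0;-.2 -1 0 0 0 0;0 -.73 0 0 0 0;0 0 -1 0 0 0;0 0 -1 0 0 0;0 0 -1 0 0 0;0 0 -1 0 0 0;0 0 -1 0 0 0;0 0 -.8 0 0 0;0 0 -.25 0 0 0;0 0 0 0 0 0'; python3 -m inch '0 0 0 0 0 0;0 0 0 0 0 0;0 0 0 0 0 0;0 0 0 0 0 0' 0 45;  python3 -m inch '0 0 .3 0 0 0;0 0 .7 0 0 0;0 0 1 0 0 0;0 0 1 0 0 0;0 0 1 0 0 0;0 0 1 0 0 0;0 0 0 0 0 0'; python3 -c 'from fit import *; st()'
```

```text
t: 22.3
eef_pos: [0.5134, -0.3268, 0.0104]
ee_rot: [1.103, 1.57, 3.089]
force: [-0.5, 0.3, 0.4]
width: 0.0392
t: 22.8
eef_pos: [0.5136, -0.3268, 0.0113]
ee_rot: [-2.36, 1.57, -0.375]
force: [-0.4, 1.1, 5.0]
width: 0.0158
t: 23.68
eef_pos: [0.5146, -0.3272, 0.1636]
ee_rot: [-2.333, 1.566, -0.348]
force: [-1.3, 0.1, -1.6]
width: 0.0159
t 23.68 tcp [ 0.5146 -0.3272  0.1636] jaw deg 23.74 down [ 0.005 -0.002 -1.   ] w 0.0159 F [-1.3  0.1 -1.6] q [-0.25  0.3  -0.23  0.   -1.04  0.66]
```

```bash
python3 -m inch '0 0 0 0 0 1;0 0 0 0 0 1;0 0 0 0 0 1;0 0 0 0 0 1;0 0 0 0 0 1;0 0 0 0 0 1;0 0 0 0 0 1;.2 .5 0 0 0 1;.2 1 0 0 0 1;.2 1 0 0 0 1;.2 1 0 0 0 1;.2 1 0 0 0 1'; python3 -m inch '.3 1 0 0 0 1;.3 1 0 0 0 1;.3 1 0 0 0 1;.2 1 0 0 0 .2;0 .4 0 0 0 0;0 0 0 0 0 0;0 0 0 0 0 0'; python3 - <<'E'
from fit import *
st();w=arm.grab_frame('wrist');save(w,'w5.png');P=pts(w)
Q=P[(np.hypot(P[:,0]-.569,P[:,1]-.002)<.17)&(P[:,2]>.055)&(P[:,2]<.09)]
Q=Q[(Q[:,0]>.5)]
L=P[(np.hypot(P[:,0]-.575,P[:,1]+.06)<.18)&(P[:,2]>.14)&(P[:,2]<.175)]
print(len(Q),len(L),np.percentile(L[:,2],[5,50,95]))
E
```

```text
t: 25.18
eef_pos: [0.5427, -0.1906, 0.1597]
ee_rot: [-0.149, 1.569, 2.885]
force: [0.3, 0.3, -1.4]
width: 0.0154
t: 26.05
eef_pos: [0.5759, -0.0604, 0.1603]
ee_rot: [0.059, 1.57, -2.914]
force: [-0.4, -0.7, -1.8]
width: 0.0157
t 26.05 tcp [ 0.5759 -0.0604  0.1603] jaw deg 99.69 down [-0.001 -0.    -1.   ] w 0.0157 F [-0.4 -0.7 -1.8] q [ 0.23  0.25 -0.3  -0.   -1.02  1.51]
16613 53807 [0.15191684 0.15316041 0.15858203]
```

View pics/w5.png

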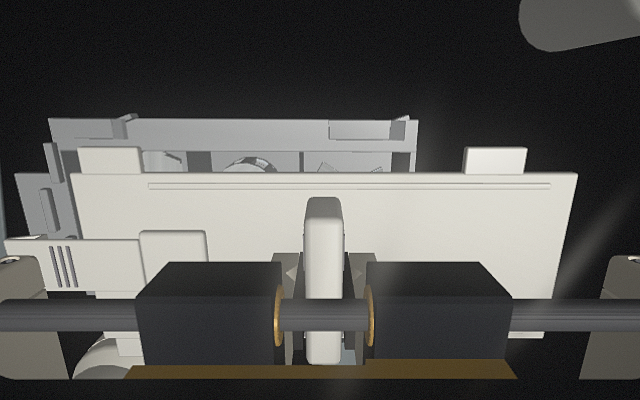

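```bash
python3 - <<'E'
from fit import *
w=arm.grab_frame('wrist');P=pts(w)
y=np.radians(99.59);U=np.array([np.cos(y),np.sin(y)]);V=np.array([-U[1],U[0]])
u=(P[:,:2]-[.5678,.0024])@U;v=(P[:,:2]-[.5678,.0024])@V;z=P[:,2]
def edge(m,t,lo):  # per-slice extreme along t-axis
    a,b=(u,v) if t=='v' else (v,u)
    a,b=a[m],b[m];r=[]
    bins=np.arange(a.min(),a.max(),.004)
    for s in bins:
        q=b[(a>=s)&(a<s+.004)]
        if len(q)>25: r.append([s+.002,(np.percentile(q,1) if lo else np.percentile(q,99))])
    return np.array(r)
rim=(z>.068)&(z<.076)&(abs(u)<.13)&(v<-.03)&(v>-.08)
e=edge(rim,'v',1);print('rim v min (-.064):',np.round(np.median(e[:,1]),4),'slope deg',np.degrees(np.polyfit(e[:,0],e[:,1],1)[0]))
pl=(z>.148)&(z<.1625)&(v<.06)&(abs(u+.06)<.17)
e=edge(pl&(v<0),'v',1);k=abs(e[:,1]-np.median(e[:,1]))<.004
print('plate v min (-.046):',np.round(np.median(e[k,1]),4),'slope',np.degrees(np.polyfit(e[k,0],e[k,1],1)[0]))
k=e[:,1]<np.median(e[:,1])-.008;print('lug v min (-.058)',np.round(np.median(e[k,1]),4),np.round(e[k,0],3))
s=pl&(v<-.02)&(v>-.042);e=edge(s,'u',1);print('lid rear u (o-.120)',np.round(np.median(e[:,1]),4),'slope',np.polyfit(e[:,0],e[:,1],1)[0]);e=edge(s,'u',0);print('lid front (o+.120)',np.round(np.median(e[:,1]),4))
s=(z>.055)&(z<.076)&(v<-.02)&(v>-.06)&(u>-.15)&(u<.15)
e=edge(s,'u',1);print('case rear(-.125)',np.round(e,4)[:, 1]);e=edge(s,'u',0);print('case front(.125)',np.round(e,4)[:,1])
t=arm.get_state()['eef_pos'][:2]-[.5678,.0024];print('tcp u,v',t@U,t@V)
E
```

```text
rim v min (-.064): -0.0636 slope deg 1.024196559398783
plate v min (-.046): -0.0436 slope 0.12608730620966332
lug v min (-.058) -0.0554 [-0.157 -0.153 -0.149 -0.145 -0.141 -0.137 -0.133 -0.129  0.023  0.027
  0.031  0.035  0.039  0.043  0.047  0.051]
lid rear u (o-.120) -0.1795 slope -0.016924387626722496
lid front (o+.120) 0.0548
case rear(-.125) [-0.1243 -0.1246 -0.1237 -0.1237 -0.1248 -0.1259 -0.1255 -0.1259 -0.1222
  0.1194]
case front(.125) [0.0702 0.0706 0.1211 0.1205 0.1211 0.1213 0.1213 0.1222 0.1499 0.1496]
tcp u,v -0.0634115092104401 0.002375353317897615
```

```bash
python3 -m inch '.05 .18 0 0 0 0;0 0 -.6 0 0 0;0 0 -.8 0 0 0;0 0 -.7 0 0 0;0 0 -.3 0 0 0;0 0 -.1 0 0 0;0 0 0 0 0 0'; python3 - <<'E'
from fit import *
s=st();w=arm.grab_frame('wrist');save(w,'w6.png');P=pts(w)
y=np.radians(99.59);U=np.array([np.cos(y),np.sin(y)]);V=np.array([-U[1],U[0]])
t=s['eef_pos'][:2]-[.5678,.0024];print('tcp u,v',t@U,t@V)
E
```

```text
t: 27.02
eef_pos: [0.5782, -0.0543, 0.0861]
ee_rot: [2.993, 1.57, 0.021]
force: [0.8, 0.3, -1.6]
width: 0.0155
t 27.02 tcp [ 0.5782 -0.0543  0.0861] jaw deg 99.73 down [ 0.001  0.    -1.   ] w 0.0155 F [ 0.8  0.3 -1.6] q [ 0.24  0.33 -0.38  0.   -0.86  1.5 ]
tcp u,v -0.057636808040531805 -0.0008305862822131036
```

View pics/w6.png

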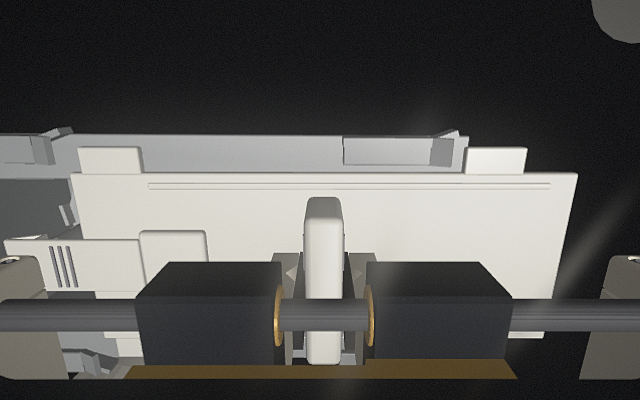

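The lid hovers about 3 mm above the rim with its lugs just short of the mouths, front near (60,145) and rear near (455,150). One relative check of the sideways offset before landing.

```bash
cat > rel.py <<'E'
from fit import *
w=arm.grab_frame('wrist');P=pts(w);s=arm.get_state()
y=np.radians(99.59);U=np.array([np.cos(y),np.sin(y)]);V=np.array([-U[1],U[0]])
u=(P[:,:2]-[.5678,.0024])@U;v=(P[:,:2]-[.5678,.0024])@V;z=P[:,2]
t=s['eef_pos'][:2]-[.5678,.0024];o=t@U
print('tcp u,v',np.round([o,t@V],4),s['eef_pos'][2])
def med(name,m):
    r=[np.percentile(v[m&(abs(u-c)<.002)],1) for c in np.arange(-.2,.16,.004) if (m&(abs(u-c)<.002)).sum()>15]
    print(name,np.round(np.median(r),4),len(r)) if r else print(name,'none')
side=(v<0)&(v>-.08)
med('rim outer (-.064)',side&(z>.067)&(z<.0745)&(u>-.05)&(u<.06))
med('rail outer low/mid (-.064)',side&(z>.079)&(z<.088)&(u>-.1)&(u<-.066)&(v<-.05))
zz=s['eef_pos'][2]-.0113
top=(z>zz+.002)&(z<zz+.0065)&side
med('plate(-.046)',top&(abs(u-o-.01)<.05));med('rear lug(-.058)',top&(abs(u-o+.08)<.011));med('front lug(-.058)',top&(abs(u-o-.1)<.011))
E
python3 rel.py
```

```text
tcp u,v [-0.0576 -0.0009] 0.08637217535564774
rim outer (-.064) -0.0638 28
rail outer low/mid (-.064) -0.0636 9
plate(-.046) -0.0469 26
rear lug(-.058) -0.0585 6
front lug(-.058) -0.0587 6
```

```bash
python3 -m inch '-.035 0 0 0 0 0;0 0 -.06 0 0 0;0 0 -.04 0 0 0;0 0 0 0 0 0'; python3 -c 'from fit import *; st()'; python3 -m inch '-.017 .1 0 0 0 0;-.033 .2 0 0 0 0;-.033 .2 0 0 0 0;-.033 .2 0 0 0 0;-.033 .2 0 0 0 0;0 0 0 0 0 0';python3 rel.py
```

```text
t: 27.62
eef_pos: [0.5768, -0.0543, 0.0833]
ee_rot: [2.745, 1.57, -0.227]
force: [-2.5, 0.7, 6.2]
width: 0.016
t 27.62 tcp [ 0.5768 -0.0543  0.0833] jaw deg 99.74 down [ 0. -0. -1.] w 0.016 F [-2.5  0.7  6.2] q [ 0.24  0.34 -0.38  0.   -0.85  1.5 ]
t: 28.38
eef_pos: [0.5729, -0.0265, 0.0833]
ee_rot: [3.133, 1.569, 0.162]
force: [-1.0, 0.4, 5.6]
width: 0.0158
tcp u,v [-0.0294 -0.0002] 0.08326631487059027
rim outer (-.064) -0.0638 28
rail outer low/mid (-.064) -0.0636 9
plate(-.046) -0.0461 26
rear lug(-.058) -0.0632 6
front lug(-.058) -0.0618 6
```

```bash
python3 -m inch '-.017 .1 .015 0 0 0;-.033 .2 0 0 0 0;-.033 .2 0 0 0 0;-.033 .2 0 0 0 0;-.017 .1 0 0 0 0;0 0 0 0 0 0';python3 -c 'from fit import *; st()'; python3 -m inch '-.01 .06 0 0 0 0;-.01 .06 0 0 0 0;-.007 .04 0 0 0 0;0 0 0 0 0 0'; python3 rel.py; python3 -c 'from fit import *; st()'
```

```text
t: 29.18
eef_pos: [0.5685, -0.0026, 0.0834]
ee_rot: [-2.943, 1.57, 0.368]
force: [-0.7, -1.5, 6.7]
width: 0.0157
t 29.18 tcp [ 0.5685 -0.0026  0.0834] jaw deg 99.75 down [ 0.001  0.    -1.   ] w 0.0157 F [-0.7 -1.5  6.7] q [ 0.34  0.32 -0.41 -0.   -0.84  1.4 ]
t: 29.68
eef_pos: [0.5676, 0.0016, 0.0833]
ee_rot: [2.231, 1.57, -0.741]
force: [0.2, -3.9, 6.2]
width: 0.0159
tcp u,v [-0.0007  0.0003] 0.08327774587527083
rim outer (-.064) -0.0638 28
rail outer low/mid (-.064) -0.0635 9
plate(-.046) -0.0457 26
rear lug(-.058) -0.0545 7
front lug(-.058) -0.064 7
t 29.73 tcp [0.5676 0.0016 0.0833] jaw deg 99.74 down [ 0. -0. -1.] w 0.0158 F [ 0.  -3.3  6.1] q [ 0.35  0.32 -0.41  0.   -0.84  1.39]
```

```bash
python3 -m inch '-.007 .04 0 0 0 0;0 0 0 0 0 0'; python3 -m inch '-.007 .04 0 0 0 0;0 0 0 0 0 0';python3 -m inch '-.007 .04 0 0 0 0;0 0 0 0 0 0;0 0 0 0 0 0'; python3 - <<'E'
from fit import *
from rel import *
for n in('wrist','scene','side'):
    p=arm.grab_frame(n)
    for q in arm.place_of(p,'tab_tip')[:2]:
        X=ray_at(p,np.array(q['position'])*[640,400],.082);d=X[:2]-[.5678,.0024];print(n,'tab',round(q['confidence'],2),np.round([d@U,d@V],4))
    P=pts(p);d=P[:,:2]-[.5678,.0024];a=d@U;b=d@V
    k=(abs(b)<.012)&(a>.085)&(a<.17)
    for c in np.arange(.09,.168,.006):
        m=k&(abs(a-c)<.003)
        if m.sum()>5: print(round(c,3),np.round(np.percentile(P[m,2],[50,90]),4),m.sum(),end=' | ')
    print()
    save(p,n+'7.png')
E
```

```text
t: 29.98
eef_pos: [0.5673, 0.0017, 0.0833]
ee_rot: [1.327, 1.569, -1.645]
force: [1.2, -10.4, 5.7]
width: 0.0159
t: 30.22
eef_pos: [0.5672, 0.0018, 0.0834]
ee_rot: [1.365, 1.568, -1.607]
force: [3.6, -15.7, 4.8]
width: 0.0158
t: 30.6
eef_pos: [0.5671, 0.0019, 0.0836]
ee_rot: [1.382, 1.567, -1.59]
force: [5.7, -23.5, 5.0]
width: 0.0158
tcp u,v [-0.0004  0.0007] 0.08356913089183214
rim outer (-.064) -0.0638 28
rail outer low/mid (-.064) -0.0635 9
plate(-.046) -0.0452 26
rear lug(-.058) -0.0505 7
front lug(-.058) -0.064 7
wrist tab 0.96 [ 0.142  -0.0003]
0.09 [0.081  0.0818] 503 | 0.096 [0.0811 0.0819] 534 | 0.102 [0.0811 0.0819] 548 | 0.108 [0.0812 0.0819] 533 | 0.114 [0.0811 0.0818] 532 | 0.12 [0.0811 0.0819] 547 | 0.126 [0.0813 0.0822] 613 | 0.132 [0.0813 0.0821] 533 | 0.138 [0.0811 0.0818] 493 | 0.144 [0.081  0.0817] 156 | 0.15 [0.0809 0.0816] 159 | 0.156 [0.0807 0.0813] 45 | 
scene tab 0.47 [ 0.1539 -0.0114]
scene tab 0.2 [ 0.0489 -0.0524]
0.09 [0.1925 0.5057] 35 | 0.096 [0.4946 0.5044] 30 | 0.102 [0.4981 0.5052] 26 | 0.108 [0.4989 0.5046] 24 | 0.114 [0.4966 0.5045] 28 | 0.12 [0.4979 0.5045] 29 | 0.126 [0.4956 0.5034] 32 | 0.132 [0.4978 0.5073] 44 | 0.138 [0.4989 0.5079] 31 | 0.144 [0.4975 0.5066] 21 | 0.15 [0.4943 0.505 ] 21 | 0.156 [0.4988 0.505 ] 26 | 0.162 [0.4959 0.5044] 23 | 0.168 [0.4958 0.5025] 19 | 
side tab 0.55 [0.146  0.0045]
0.09 [0.1636 0.5018] 111 | 0.096 [0.1827 0.5001] 100 | 0.102 [0.4946 0.5029] 39 | 0.108 [0.4906 0.5016] 36 | 0.114 [0.4907 0.5022] 38 | 0.12 [0.0307 0.4994] 93 | 0.126 [0.0224 0.1234] 90 | 0.132 [0.0784 0.1643] 39 | 0.138 [0.0791 0.5045] 51 | 0.144 [0.4893 0.503 ] 80 | 0.15 [0.0795 0.5002] 84 | 0.156 [0.0778 0.4984] 82 | 0.162 [0.4848 0.5004] 47 | 0.168 [0.4852 0.4995] 41 |
```

The lid is on the hard stops, pushing at over 20 N without moving. The tab lies flat at z 0.081 with its tip at 142 mm along case x, so it is clicked in. I'll ease off, release and retreat.

```bash
python3 -m inch '.016 -.095 .02 0 0 0;0 0 0 0 0 0'; python3 -m inch '0 0 0 0 0 0;0 0 0 0 0 0;0 0 0 0 0 0' .4; python3 -m inch '0 0 .3 0 0 0;0 0 .7 0 0 0;0 0 1 0 0 0;0 0 1 0 0 0;0 0 1 0 0 0;0 -1 1 0 0 0;0 -1 0 0 0 0;0 -1 0 0 0 0;0 -1 0 0 0 0;0 0 0 0 0 0'; python3 - <<'E'
from fit import *
st();p=arm.grab_frame('wrist');save(p,'w8.png');P=pts(p)
y=np.radians(99.59);U=np.array([np.cos(y),np.sin(y)]);V=np.array([-U[1],U[0]])
L=P[(np.hypot(P[:,0]-.5678,P[:,1]-.002)<.1)&(P[:,2]>.095)&(P[:,2]<.118)]
d=L[:,:2]-[.5678,.0024];print('bar u range',np.percentile(d@U,[1,99]),'v',np.percentile(d@V,[1,99]),'z',np.percentile(L[:,2],99))
for q in arm.place_of(p,'tab_tip')[:2]:
    X=ray_at(p,np.array(q['position'])*[640,400],.082);e=X[:2]-[.5678,.0024];print('tab',round(q['confidence'],2),np.round([e@U,e@V],4))
d=P[:,:2]-[.5678,.0024];a=d@U;b=d@V
for c in np.arange(.09,.164,.006):
    m=(abs(b)<.012)&(abs(a-c)<.003)
    if m.sum()>5: print(round(c,3),np.round(np.median(P[m,2]),4),end=' | ')
for n,c in(('disc2',(.465,.2838)),('prop',(.46,.4013))):print(n,hub(pts(arm.grab_frame('side')),c))
E
```

```text
t: 31.2
eef_pos: [0.5668, 0.0016, 0.0833]
ee_rot: [0.466, 1.569, -2.506]
force: [2.0, -8.3, 1.6]
width: 0.0158
t: 31.58
eef_pos: [0.5671, 0.0027, 0.0834]
ee_rot: [-0.75, 1.57, 2.562]
force: [-0.2, 0.4, -0.5]
width: 0.0346
t: 32.83
eef_pos: [0.5671, -0.1192, 0.2341]
ee_rot: [2.895, 1.57, -0.079]
force: [-0.9, -0.2, 0.2]
width: 0.0355
t 32.83 tcp [ 0.5671 -0.1192  0.2341] jaw deg 99.6 down [ 0. -0. -1.] w 0.0355 F [-0.9 -0.2  0.2] q [ 0.13  0.2  -0.19  0.   -1.18  1.61]
bar u range [-0.00866414  0.00712238] v [-0.03384936  0.03404519] z 0.1116299227139819
tab 0.94 [ 0.1435 -0.0012]
0.09 0.0811 | 0.096 0.0814 | 0.102 0.0813 | 0.108 0.0813 | 0.114 0.0813 | 0.12 0.0814 | 0.126 0.0816 | 0.132 0.0816 | 0.138 0.0813 | 0.144 0.0813 | 0.15 0.0813 | 0.156 0.081 | disc2 (array([0.46265903, 0.28377816]), 81)
prop (array([0.45583966, 0.40149343]), 93)
```

View pics/w8.png

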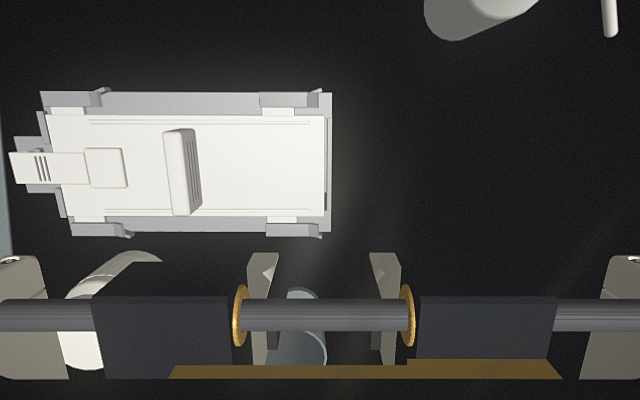

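The lid is seated under both pairs of rails, with its tab flat across the ledge at about (40,168). The spare disc and propeller are where the first measurement put them. Handing in.

```bash
python3 -c 'from station import arm; print(arm.job_done())'
```

```text
the job is handed in; nothing more can be done
None
```

The case is packed and closed, and the job is handed in at about 33 s of robot time. A propeller was already in bay_0, so I put the drum in the middle bay and one disc in bay_2. I then laid the lid on the rim 58 mm short and slid it to the stops.

**Last checks**
- **Lid position:** its origin is at about case x = -0.8 mm and y = 0. It came up against hard stops, with the push rising to about 24 N at the wrist and almost no movement, so I eased off before releasing.
- **Tab:** it lies flat, level with the lid to within 1 mm. Its tip read 142.0 mm while held and 143.5 mm after release, against the 139 to 143 mm given. The second figure is just over, but within the camera's 2 mm error. I did not measure the click itself; I take it from the flat tab and the lid being on the stops.
- **Heads in the case:** before the lid went on, I saw all three upright, one to a bay, slightly off centre (about 4 mm for the disc).
- **Things left alone:** the spare disc and propeller on the mat are within 0.5 mm of where they started. I did not re-measure the small beaker, the other bystanders or the look-alikes. The arm's path was planned clear of them and the force readings showed no contact.

The scene and side cameras disagreed by about 6 mm in x, so I relied on the wrist camera for the close work.

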